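# Unlock the indexing jig and hold its index pin withdrawn

## Robot

A 6-joint arm with a two-finger parallel gripper is mounted at the origin on the work surface. World frame = base frame: x ahead of the robot, y to its left, z up, the work surface at z = 0. Lengths are in m, angles in rad, forces in N, time in s.
With the tool pointing down it reaches from about 0.425 to 0.95 m from the base axis. Payload 14.7 kg.
Tool frame: the origin (TCP) lies on the centre line of the jaws, within the pads' length; the fingertips stand 17 mm ahead of it and the grasp point (between the pads) lies 2 mm behind it (robot.nose_length is the x of the fingertips in the tool frame, in m); x points along the fingers, z is the direction in which the jaws open and shut, and the axes are right-handed (so a half turn about x gives the same grasp; the last joint's range is limited). The gripper opens to 85 mm and grips with 20 to 120 N. Pads are 22 mm wide; open, the fingers measure 114 mm over their backs; the gripper's body (76 mm by 85 mm) begins 54 mm behind the grasp point. The pads swing forward as they close: fully open they stand 13 mm farther back than shut.
Start: joints at [1.121, 0.48, 1.596, -0, 1.065, -0.047], TCP at [0.255, 0.598, 0.248] pointing down, gripper open.
Joint ranges: [-2.75, 2.75], [-0.82, 2.05], [0.23, 2.67], [-1.56, 4.7], [0.09, 2.69], [-2.92, 2.92]. Speed limits (rad/s): [1.89, 1.89, 2.39, 3.01, 3.01, 3.01].

## Interface

Orientations are given as a 3x3 rotation matrix whose columns are the frame's x, y, z axes.
In Python, from bench import robot, imaging gives the robot as it stands.
- The arm moves only by the tool step_arm, never from a script. Its argument "moves" is a list that holds one entry, the list of rows, each a list of 7 numbers: the closure in counts, from 0 (fully open) to 255 (shut), then the shift along the tool's x, y, z in m, then the turn, a rotation vector about the tool's x, y, z in degrees. In form: [[[grip, x, y, z, wx, wy, wz], ...]]. A call has exactly 5 rows; each row shifts and turns the pose as measured when the row begins, along the tool's axes as they then stand; what a row does not reach is not made up. A row lasts 1/10 s, in which the tool goes at most 50 mm and 8.59 degrees, less where a joint would pass 70% of its speed; a pose out of reach is approached as far as the arm can. A call with a gripper value outside its range is refused whole. The fingers move at their own pace and stop on an object; "force" is the grip in N (left out, the last holds). Time passes only in rows, so rows that do not move let the fingers close, or fill a call up. It gives the time, the measured TCP pose, the force and the opening at its end, in the units of the state.
- robot.get_state(): the state, without advancing time (a new reading comes with each control period).
- imaging.camera(name): name is "scene" or "top" or "wrist"; returns the picture (384x512x3 uint8, red, green, blue); there is no depth.
- imaging.camera_info(name): a dict with "fx", "fy", "cx", "cy" (pixels), "R" (3x3) and "t" (3): a world point X has camera coordinates R X + t. Camera axes: x right, y down, z forward; pixel columns grow to the right and rows downward; lengths in m; the calibration is good to about 2 mm. The wrist camera is an equidistant fisheye: a pixel r from the principal point sees the ray r / f radians off the axis. A picture is of the moment at which its call begins: read the wrist's pose just before it. camera_info takes no time and is no camera call; for the wrist camera it gives the pose at the moment of the call.
- robot.hand_in(): hands the job in, once; it reports no verdict.
The state is a dict: "clock": time; "joints": joint angles; "qvel": joint speeds; "joint_efforts": joint torques, N m; "tool_pos": TCP position; "ee_rot": TCP orientation; "wrist_force": force on the tool from outside, world axes, zero at the start; "torque": the same for the moment, N m; "grip_width": opening from 0.0 (shut) to 1.0 (fully open).
Only numpy, scipy, OpenCV 4.12 (cv2) and the standard library are available. Lean on these libraries where they do the work, as an engineer would, in place of code of your own. Each camera call takes 0.05 s, during which the arm holds its last target.

## Task

Free the index pin of the woodworker's indexing jig: first slide the black grip of the steel latch away from the pin, all the way to its end stop. Then take the pin by its wooden handle and draw it straight up, without forcing it, until the dark ring mark on its shank has come out of the bore and stands no more than about a centimetre above the block, the rest of the shank staying in the bore. Finish while holding the pin still at that height so that the turntable could be turned; leave the latch open, and the tin, the offcut, the glue bottle and the spare pin where they are.

Things in the scene. Friction and masses are not known exactly. Their poses are not given: they have to be found in the camera images.
- bore (a point): mouth of the bore (21 mm wide, 96 mm deep): on its axis, at the top face of the jig's dark wooden pin block, 118 mm above the bench. z up along the bore; y along the block, from the latch grip towards the pin; x towards the turntable with the round blank. The block is 70 mm wide in x and spans y from -140 to +40 mm of this point. Place and yaw of the jig vary
- index_pin: steel pin standing loose in the bore (0.5 mm play all round), 0.2 to 0.45 kg. Origin on its axis at its collar's underside = at bore when seated; z up along the pin. Shank below: 20 mm diameter, 90 mm long, dark ring mark 36 to 40 mm below the origin. Collar 40 mm diameter, 6 mm thick; neck 16 mm diameter up to 21 mm; wooden handle. With the latch open only its weight holds it down
- pin_handle (a point): middle of the index pin's round wooden handle, on its axis, 43 mm above the pin's origin; the handle is 28 mm in diameter and reaches from 21 to 65 mm above the pin's origin; a grasp point from any direction
- latch (a joint): travel of the latch in m: 0 with its fork fully over the pin's collar, 0.05 at the end stop (collar free); it starts between 0 and 0.014, where the pin is held down. Grows along -y of bore (away from the pin). About 2 N friction; stays where it is left
- latch_grip (a point): middle of the latch's upright black grip: 16 mm thick in x, 22 mm long in y of bore, 40 mm high (132 to 172 mm above the bench), standing on the flat steel latch plate (38 mm wide) whose fork straddles the pin's neck. It lies 60 mm from the bore's axis in -y with the latch at 0, 110 mm at the stop. Both x sides are free to the fingers
- jig: the whole jig, fixed to the bench: plywood board 290 x 300 x 18 mm, pin block, and turntable with a round pale blank (150 mm diameter, top 82 mm above the bench, its axis 115 mm from the bore in +x). Origin on the bench under the middle of the pin block, 50 mm from the bore's axis in -y; same axes as bore
- offcut: bystander: loose softwood offcut block 45 x 40 x 22 mm lying on the jig's board; origin centre of its underside
- wax_tin: bystander: closed aluminium tin, 64 mm diameter, 34 mm high, standing on the round blank of the jig; origin centre of its underside
- spare_pin: bystander: a spare pin of the same shape as the index pin but without ring mark, lying on its side on the open bench, 155 mm long; origin at bench level below its collar; not to be used
- glue: bystander: white glue bottle standing, 64 mm diameter, 170 mm high; origin centre of its underside
Things that resemble listed ones, but are neither listed nor needed, are in the scene too. Leave any blue look-alike of the index_pin alone.

How it is judged:
On the way:
1. the latch is slid to its end stop (within 3 mm) while the pin is still seated (value of joint latch above 0.047 m and z of index_pin in the frame of bore below 0.004 m), for 0.2 s.
At the end, for the whole second after the job is handed in: The pin is held in the fingers (over 2 N), still and upright (within 0.05 rad), in line with its bore (5 mm), raised 38 to 54 mm so that its ring mark is just out of the bore; it presses on the jig with less than 15 N and the latch is still within 4 mm of its end stop (value of joint latch above 0.046 m and z of index_pin in the frame of bore between 0.038 and 0.054 m and angle between index_pin's own z axis and vertical below 0.05 rad and horizontal distance between index_pin and bore below 0.005 m and linear speed of index_pin below 0.01 m/s and contact force between the fingers and index_pin above 2 N and contact force between index_pin and jig below 15 N); the arm keeps its last pose, push and grip.
It fails at once if the pin is pulled right out of its bore (raised over 80 mm) (z of index_pin in the frame of bore above 0.08 m).
It fails at once if the pin is forced or jammed against the jig (over 40 N) (contact force between index_pin and jig above 40 N).
It fails at once if the tin, offcut, glue bottle or spare pin is moved more than 30 mm (distance of any of offcut, wax_tin, spare_pin, glue from where it was at the start of the episode above 0.03 m).
It also fails if it takes over 48 s, if anything falls off the work surface, if the arm or the gripper's body presses on something with over 40 N, if the wrist force passes 120 N, or if a joint passes its speed limit or range.

## Working session

There is one attempt and no reset: what is moved stays moved. The work goes in short steps, Python scripts to look and compute and a tool call to move; the robot and the scene stay as the last step left them, time stands still between calls to the robot, and variables do not carry over. Pictures are saved under pics/ and viewed, and the job is handed in when it is done.

Besides the shell and the picture viewer there is one more tool, called after ">>>" as name(argument=value, ...) on one line, values as JSON. step_arm: Moves the arm, as the interface text tells. Its arguments: {"type":"object","properties":{"moves":{"type":"array","items":{"type":"array","items":{"type":"array","items":{"type":"number"}}}},"force":{"type":"number"}},"required":["moves"]}

```bash
mkdir -p pics; ls
python3 - <<'E'
from bench import robot, imaging
import cv2,numpy as np
s=robot.get_state(); print(s)
for n in ["scene","top","wrist"]:
    i=imaging.camera_info(n); print(n,i)
    cv2.imwrite(f"pics/{n}0.png",imaging.camera(n)[:,:,::-1])
E
```

```text
pics
{'clock': 0.0, 'joints': array([ 1.12139463e+00,  4.80812564e-01,  1.59692791e+00, -6.36092825e-06,
        1.06509772e+00, -4.65773786e-02]), 'qvel': array([-1.71563251e-03, -9.61244884e-04,  3.94631830e-04, -1.85982097e-03,
        4.59765299e-06, -3.57069096e-04]), 'joint_efforts': array([-2.75454659e-03, -9.50675797e+01, -4.30189526e+01, -4.90951152e-04,
        1.22678478e-02, -6.26144606e-05]), 'tool_pos': array([0.25459657, 0.59760364, 0.24766475]), 'ee_rot': array([[-5.36081619e-04, -9.19958676e-01,  3.92014983e-01],
       [-1.12428016e-03,  3.92015346e-01,  9.19957991e-01],
       [-9.99999224e-01,  5.24379027e-05, -1.24444351e-03]]), 'wrist_force': array([-0.30041493,  0.76383471, -0.04465272]), 'torque': array([-0.00206986,  0.02686631,  0.00683012]), 'grip_width': 0.9982928196060097}
scene {'fx': 438.3774694212672, 'fy': 438.3774694212672, 'cx': 257.23696303149336, 'cy': 189.73160350570416, 'R': array([[-0.67074832,  0.74161796,  0.00997439],
       [ 0.47040519,  0.4357733 , -0.76734646],
       [-0.57342449, -0.51000434, -0.64115515]]), 't': array([ 0.34465306, -0.13926999,  1.56169873])}
top {'fx': 477.5946524835839, 'fy': 477.5946524835839, 'cx': 251.01064011624982, 'cy': 190.80678647663936, 'R': array([[-0.01714872, -0.99982721,  0.00717482],
       [-0.99175127,  0.01609768, -0.1271624 ],
       [ 0.12702493, -0.00929631, -0.99185596]]), 't': array([-0.01220975,  0.55283866,  1.33622633])}
wrist {'fx': 297.3186396354542, 'fy': 297.3186396354542, 'cx': 250.74917154981748, 'cy': 186.99333250747162, 'R': array([[ 0.39139229,  0.92022199, -0.00188493],
       [ 0.87122384, -0.36989117,  0.32272208],
       [ 0.29627874, -0.12795314, -0.94649189]]), 't': array([-0.64933604, -0.04263824,  0.38141662])}
```

View pics/scene0.png

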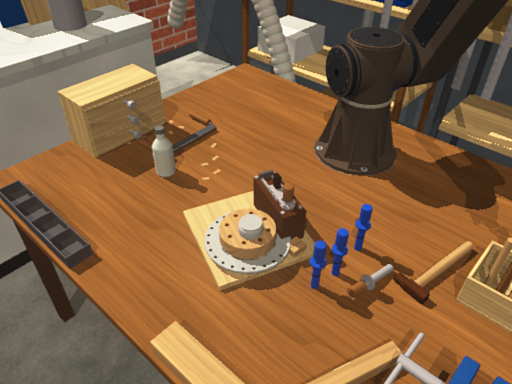

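View pics/top0.png

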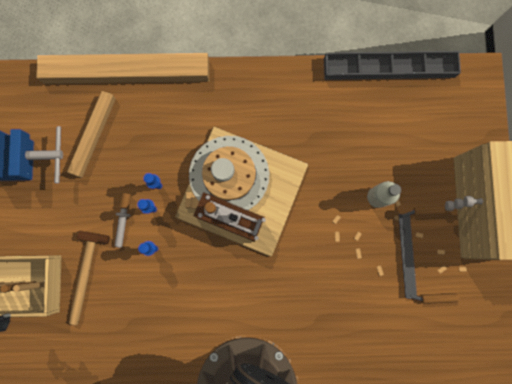

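View pics/wrist0.png

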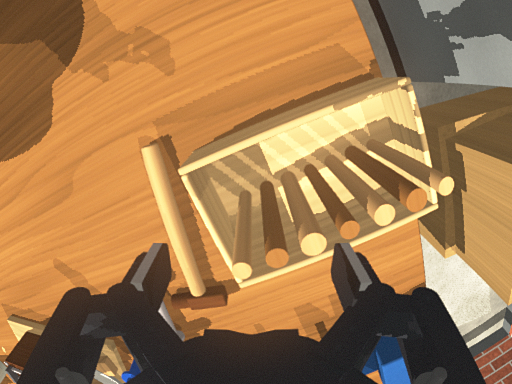

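The scene view shows the jig at (250,235), with the dark block at (280,205) and the pin handle at about (287,192). In the top view the block is at (228,218). I'll enlarge both crops.

Run:
```python
import cv2,numpy as np
a=cv2.imread("pics/scene0.png")[165:285,180:320]
b=cv2.imread("pics/top0.png")[120:260,170:310]
a=cv2.resize(a,(700,600),interpolation=cv2.INTER_CUBIC);b=cv2.resize(b,(600,600),interpolation=cv2.INTER_CUBIC)
cv2.imwrite("pics/sc.png",a);cv2.imwrite("pics/tc.png",b)
```

```text
(no output)
```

View pics/sc.png

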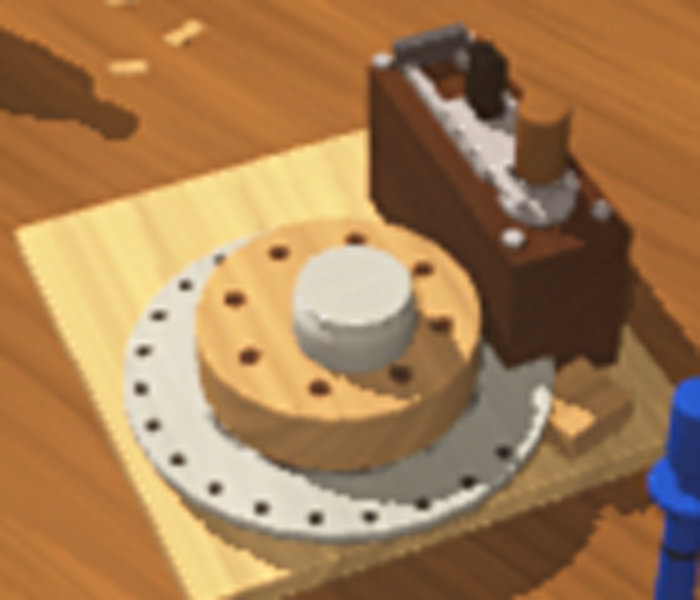

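View pics/tc.png

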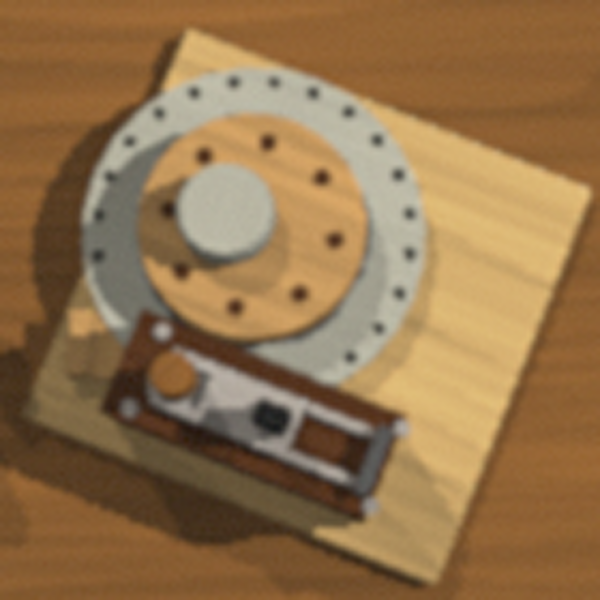

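The top crop shows the handle's top at about (172,368) and the black grip at (272,417). In the scene crop the handle's top is at (545,105) and the grip's top at (487,48). I'll triangulate these, plus the block corner screws.

```bash
cat > h.py <<'E'
from bench import robot, imaging
import cv2,numpy as np
def ray(n,uv,info=None):
    i=info or imaging.camera_info(n); x=(uv[0]-i['cx'])/i['fx'];y=(uv[1]-i['cy'])/i['fy']
    if n=='wrist':
        th=np.hypot(x,y); d=np.array([x/th*np.sin(th),y/th*np.sin(th),np.cos(th)]) if th>1e-9 else np.array([0,0,1.])
    else: d=np.array([x,y,1.])
    d/=np.linalg.norm(d); return -i['R'].T@i['t'], i['R'].T@d
def tri(rays):
    A=0;b=0
    for o,d in rays:
        P=np.eye(3)-np.outer(d,d);A=A+P;b=b+P@o
    X=np.linalg.solve(A,b); return X,[float(np.linalg.norm((np.eye(3)-np.outer(d,d))@(X-o))) for o,d in rays]
def plane(r,z): o,d=r; return o+d*(z-o[2])/d[2]
def proj(n,X,i=None):
    i=i or imaging.camera_info(n); c=i['R']@X+i['t']
    if n=='wrist':
        r=np.hypot(c[0],c[1]); th=np.arctan2(r,c[2]); x,y=c[0]/r*th,c[1]/r*th
    else: x,y=c[0]/c[2],c[1]/c[2]
    return np.array([x*i['fx']+i['cx'],y*i['fy']+i['cy']])
def snap(n,name,crop=None,size=None):
    i=imaging.camera_info(n); im=imaging.camera(n)[:,:,::-1]
    cv2.imwrite(f"pics/{name}.png",im); np.save(f"pics/{name}.npy",i,allow_pickle=True); return im,i
E
python3 - <<'E'
from h import *
T=lambda p:((p[0]+.5)*140/600-.5+170,(p[1]+.5)*140/600-.5+120)
S=lambda p:((p[0]+.5)/5-.5+180,(p[1]+.5)/5-.5+165)
for n,t,s in [("handletop",(172,368),(545,105)),("griptop",(272,415),(487,48)),("screwA",(162,331),(513,238)),("screwB",(130,406),(600,210)),("screwC",(400,427),(381,60))]:
    X,e=tri([ray('top',T(t)),ray('scene',S(s))]);print(n,X.round(4),np.round(e,4))
for n,t,z in [("A",(162,331),.118),("B",(130,406),.118),("C",(400,427),.118),("D",(370,506),.118),("h",(172,368),.183),("g",(272,415),.172)]:
    print(n,plane(ray('top',T(t)),z).round(4))
E
```

```text
handletop [0.4964 0.0869 0.1859] [0.0017 0.0017]
griptop [0.4689 0.0273 0.1754] [0.0005 0.0005]
screwA [0.527  0.0969 0.121 ] [0.0003 0.0003]
screwB [0.4801 0.1171 0.1218] [0.0003 0.0003]
screwC [ 0.4645 -0.0514  0.1226] [0.0003 0.0003]
A [0.5275 0.0969 0.118 ]
B [0.4806 0.1172 0.118 ]
C [ 0.4647 -0.0513  0.118 ]
D [ 0.4159 -0.0317  0.118 ]
h [0.4977 0.0857 0.183 ]
g [0.4695 0.027  0.172 ]
```

The heights agree: handle top about 0.186 (expected 0.183), grip top 0.175 (0.172) and block top 0.121 (0.118). The block's y axis is about (0.389, 0.921), and the latch sits at about 5 mm. Next I'll move to a hover position with the jaws across the block.

```bash
cat > plan.py <<'E'
import sys
from h import *
from scipy.spatial.transform import Rotation as Ro
# usage: x y z yaw(of tool z, deg) nrows
def plan(p,yaw,n=5,cap=(.045,8.5)):
    s=robot.get_state(); P=s['tool_pos'];R=s['ee_rot']
    a=np.radians(yaw); zt=np.array([np.cos(a),np.sin(a),0]);xt=np.array([0,0,-1.]);Rt=np.column_stack([xt,np.cross(zt,xt),zt])
    for k in range(n):
        d=p-P; L=np.linalg.norm(d); d=d*min(1,cap[0]/max(L,1e-9)) 
        w=Ro.from_matrix(R.T@Rt).as_rotvec(degrees=True);W=np.linalg.norm(w); w=w*min(1,cap[1]/max(W,1e-9))
        print(np.round(R.T@d,4).tolist(),np.round(w,2).tolist())
        P=P+d;R=R@Ro.from_rotvec(w,degrees=True).as_matrix()
    print('t',s['clock'].round(2) if hasattr(s['clock'],'round') else s['clock'],'now',s['tool_pos'].round(4),'left',(p-s['tool_pos']).round(4),'after5',(p-P).round(4),'F',s['wrist_force'].round(2),'T',s['torque'].round(2),'w',round(s['grip_width'],3))
if __name__=="__main__":
    v=list(map(float,sys.argv[1:5])); plan(np.array(v[:3]),v[3])
E
python3 plan.py 0.48 0.05 0.30 -22.9
```

```text
[-0.0039, -0.0319, -0.0315] [8.5, -0.0, 0.0]
[-0.0039, -0.0362, -0.0264] [8.5, -0.0, 0.0]
[-0.0039, -0.0397, -0.0207] [8.5, -0.0, 0.0]
[-0.0039, -0.0424, -0.0146] [8.5, -0.0, 0.0]
[-0.0039, -0.0441, -0.0082] [8.5, -0.0, 0.0]
t 0.15 now [0.2546 0.5977 0.2478] left [ 0.2254 -0.5477  0.0522] after5 [ 0.1401 -0.3405  0.0324] F [-1.   -0.31 -0.06] T [-0.02  0.01  0.04] w 1.003
```

>>> step_arm(moves=[[[0,-0.008,-0.032,-0.031,8.5,0,0],[0,-0.008,-0.036,-0.026,8.5,0,0],[0,-0.008,-0.039,-0.021,8.5,0,0],[0,-0.008,-0.042,-0.015,8.5,0,0],[0,-0.008,-0.044,-0.008,8.5,0,0]]])

```text
clock: 0.65
tool_pos: [0.3375, 0.3884, 0.2859]
ee_rot: [[-0.002, -0.406, 0.914], [-0.003, 0.914, 0.406], [-1.0, -0.001, -0.003]]
wrist_force: [0.2, -0.3, -0.3]
grip_width: 0.998
```

```bash
python3 plan.py 0.48 0.05 0.30 -22.9
```

```text
[-0.0017, -0.045, -0.0009] [8.5, -0.03, 0.03]
[-0.0017, -0.0446, 0.0058] [8.5, -0.03, 0.03]
[-0.0017, -0.0433, 0.0123] [8.5, -0.03, 0.03]
[-0.0017, -0.041, 0.0186] [8.5, -0.03, 0.03]
[-0.0017, -0.0378, 0.0244] [8.5, -0.03, 0.03]
t 0.65 now [0.3375 0.3884 0.2859] left [ 0.1425 -0.3384  0.0141] after5 [ 0.0552 -0.1312  0.0055] F [ 0.22 -0.28 -0.26] T [-0.   -0.03  0.02] w 0.998
```

>>> step_arm(moves=[[[0,-0.003,-0.045,0,8.5,0,0],[0,-0.003,-0.044,0.006,8.5,0,0],[0,-0.003,-0.043,0.012,8.5,0,0],[0,-0.002,-0.041,0.019,8.5,0,0],[0,-0.002,-0.038,0.024,8.5,0,0]]])

```text
clock: 1.15
tool_pos: [0.4261, 0.1734, 0.3007]
ee_rot: [[-0.001, 0.326, 0.945], [-0.002, 0.945, -0.326], [-1.0, -0.002, -0.0]]
wrist_force: [1.4, -0.9, 0.0]
grip_width: 1.002
```

```bash
python3 plan.py 0.48 0.05 0.30 -22.9
```

```text
[0.0003, -0.0331, 0.0305] [3.86, -0.0, 0.11]
[0.0002, -0.031, 0.0326] [0.0, -0.0, -0.0]
[0.0002, -0.0307, 0.0324] [0.0, -0.0, 0.0]
[0.0, 0.0, 0.0] [0.0, -0.0, 0.0]
[0.0, 0.0, 0.0] [0.0, -0.0, 0.0]
t 1.15 now [0.4261 0.1734 0.3007] left [ 0.0539 -0.1234 -0.0007] after5 [0. 0. 0.] F [ 1.36 -0.94  0.04] T [-0.02  0.01 -0.  ] w 1.002
```

>>> step_arm(moves=[[[0,0,-0.033,0.03,3.9,0,0],[0,0,-0.031,0.032,0,0,0],[0,0,-0.031,0.032,0,0,0],[0,0,0,0,0,0,0],[0,0,0,0,0,0,0]]])

```text
clock: 1.65
tool_pos: [0.4804, 0.0392, 0.3012]
ee_rot: [[0.001, 0.405, 0.914], [-0.002, 0.914, -0.405], [-1.0, -0.002, 0.002]]
wrist_force: [0.7, 0.2, 0.0]
grip_width: 1.0
```

```bash
python3 plan.py 0.48 0.05 0.30 -22.9|tail -1; python3 -c "
from h import *
im,i=snap('wrist','w1'); print(-i['R'].T@i['t'])"
```

```text
t 1.65 now [0.4804 0.0392 0.3012] left [-0.0004  0.0108 -0.0012] after5 [0. 0. 0.] F [0.73 0.23 0.04] T [-0.    0.02 -0.01] w 1.0
[0.51425652 0.11576602 0.42690603]
```

View pics/w1.png

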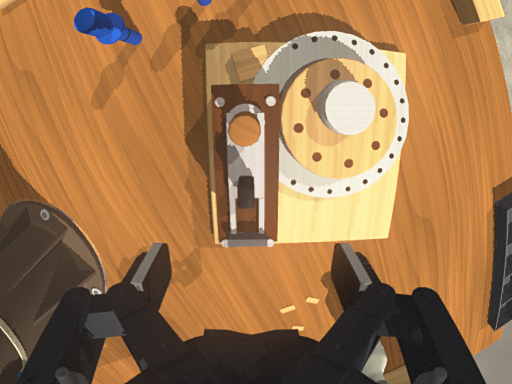

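The wrist view shows the block upright in the image. The handle top is near (245,128), the grip near (245,188), and the screws at (221,102), (271,101), (226,243) and (270,243). I'll enlarge it for precision.

Run:
```python
import cv2
a=cv2.imread("pics/w1.png")[80:255,195:295]
cv2.imwrite("pics/w1c.png",cv2.resize(a,None,fx=3.4,fy=3.4,interpolation=cv2.INTER_CUBIC))
```

```text
(no output)
```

View pics/w1c.png

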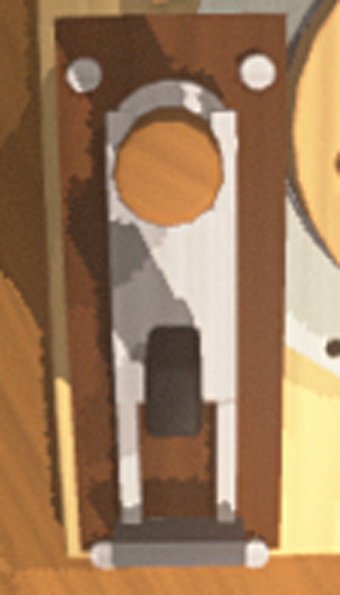

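Run:
```python
from h import *
i=np.load('pics/w1.npy',allow_pickle=True).item()
W=lambda p:((p[0]+.5)/3.4-.5+195,(p[1]+.5)/3.4-.5+80)
T=lambda p:((p[0]+.5)*140/600-.5+170,(p[1]+.5)*140/600-.5+120)
S=lambda p:((p[0]+.5)/5-.5+180,(p[1]+.5)/5-.5+165)
def f(n,w,z,t,s):
    r=ray('wrist',W(w),i);X,e=tri([r,ray('top',T(t)),ray('scene',S(s))]);print(n,'plane',plane(r,z).round(4),'tri',X.round(4),np.round(e,4)); return plane(r,z)
h=f('handle',(169,173),.183,(172,368),(545,105))
g=f('grip',(173,394),.172,(272,415),(487,48))
A=f('A',(258,71),.120,(162,331),(513,238))
B=f('B',(84,75),.120,(130,406),(600,210))
C=f('C',(256,554),.120,(400,427),(381,60))
D=plane(ray('wrist',W((105,554)),i),.120);print(D)
# side edges of the block top
for a,b in [((60,80),(80,520)),((288,80),(279,540))]:
    p=plane(ray('wrist',W(a),i),.118);q=plane(ray('wrist',W(b),i),.118);print(p,q,np.degrees(np.arctan2(*(p-q)[[1,0]])))
for p,q in [(A,C),(B,D),(h,g)]: print(np.degrees(np.arctan2(*(p-q)[[1,0]])),np.linalg.norm((p-q)[:2]))
print((A+B)/2,(C+D)/2)
```

```text
handle plane [0.4956 0.0859 0.183 ] tri [0.4961 0.0866 0.1858] [0.0004 0.0017 0.0017]
grip plane [0.4714 0.0297 0.172 ] tri [0.4701 0.0285 0.175 ] [0.0026 0.0018 0.0013]
A plane [0.528  0.0961 0.12  ] tri [0.5274 0.0967 0.1212] [0.0008 0.0003 0.0007]
B plane [0.4798 0.1163 0.12  ] tri [0.48   0.1168 0.1216] [0.0005 0.0003 0.0005]
C plane [ 0.4645 -0.054   0.12  ] tri [ 0.4648 -0.0516  0.123 ] [0.0007 0.0006 0.0003]
[ 0.41641518 -0.03273637  0.12      ]
[0.47228642 0.11798646 0.118     ] [ 0.41372511 -0.01807587  0.118     ] 66.71292657252226
[0.53543267 0.08984967 0.118     ] [ 0.47366933 -0.05316615  0.118     ] 66.64223645204216
67.05836687871513 0.16290927474919173
66.95495490026951 0.16192371653523036
66.63428855387593 0.061261374090056143
[0.50392006 0.10616789 0.12      ] [ 0.4404767  -0.04334477  0.12      ]
```

The views agree to 2 mm: pin axis about (0.496, 0.086), grip about (0.471, 0.028), block y axis at 66.9°. I'll go down to the latch grip.

```bash
python3 plan.py 0.471 0.028 0.157 -23.1
```

```text
[0.0448, -0.0044, -0.0013] [-0.71, 0.12, 0.12]
[0.0448, -0.0044, -0.0013] [0.0, 0.0, -0.0]
[0.0448, -0.0044, -0.0013] [0.0, -0.0, 0.0]
[0.01, -0.001, -0.0003] [0.0, 0.0, 0.0]
[0.0, 0.0, 0.0] [0.0, 0.0, 0.0]
t 1.7 now [0.4805 0.0395 0.3013] left [-0.0095 -0.0115 -0.1443] after5 [0. 0. 0.] F [0.29 0.35 0.06] T [ 0.   -0.04 -0.04] w 1.0
```

>>> step_arm(moves=[[[0,0.035,-0.006,-0.002,-0.7,0.1,0.1],[0,0.035,-0.005,-0.001,0,0,0],[0,0.03,-0.003,-0.001,0,0,0],[0,0.02,0,0,0,0,0],[0,0,0,0,0,0,0]]])

```text
clock: 2.2
tool_pos: [0.4705, 0.0333, 0.1789]
ee_rot: [[0.003, 0.385, 0.923], [0.0, 0.923, -0.385], [-1.0, 0.002, 0.003]]
wrist_force: [-0.0, 0.4, -0.2]
grip_width: 0.999
```

```bash
python3 plan.py 0.471 0.028 0.157 -23.1;python3 -c "
from h import *
im,i=snap('wrist','w2')"
```

```text
[0.0219, -0.0047, 0.0024] [0.43, 0.17, -0.1]
[0.0, 0.0, 0.0] [0.0, -0.0, -0.0]
[0.0, 0.0, 0.0] [0.0, 0.0, 0.0]
[0.0, 0.0, 0.0] [0.0, 0.0, 0.0]
[0.0, 0.0, 0.0] [0.0, 0.0, 0.0]
t 2.2 now [0.4705 0.0333 0.1789] left [ 0.0005 -0.0053 -0.0219] after5 [0. 0. 0.] F [-0.03  0.41 -0.21] T [ 0.01 -0.03  0.03] w 0.999
```

View pics/w2.png

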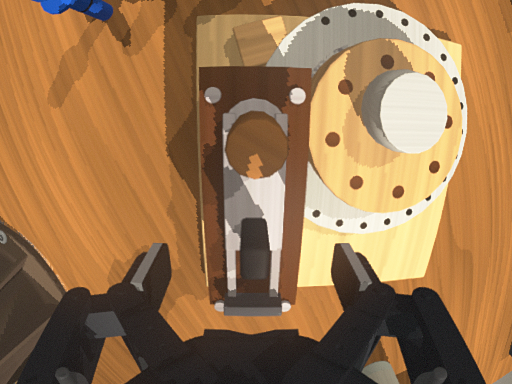

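The picture shows the black grip at (255,250), centred between the fingers (tips at about 165 and 340). I'll go down the rest and close.

>>> step_arm(moves=[[[0,0.014,-0.005,0.002,0.4,0.1,0],[0,0.008,0,0,0,0,0],[0,0,0,0,0,0,0],[100,0,0,0,0,0,0],[140,0,0,0,0,0,0]]], force=25)

```text
clock: 2.75
tool_pos: [0.4736, 0.0306, 0.1622]
ee_rot: [[0.009, 0.388, 0.922], [0.001, 0.922, -0.388], [-1.0, 0.005, 0.008]]
wrist_force: [-0.1, 0.2, 0.1]
grip_width: 0.692
```

```bash
python3 plan.py 0.471 0.028 0.157 -23.1;python3 -c "
from h import *
im,i=snap('wrist','w3')"
```

```text
[0.0052, -0.0035, -0.0015] [0.27, 0.45, -0.28]
[0.0, 0.0, 0.0] [0.0, 0.0, -0.0]
[0.0, 0.0, 0.0] [0.0, 0.0, 0.0]
[0.0, 0.0, 0.0] [0.0, 0.0, 0.0]
[0.0, 0.0, 0.0] [0.0, 0.0, 0.0]
t 2.75 now [0.4736 0.0306 0.1622] left [-0.0026 -0.0026 -0.0052] after5 [0. 0. 0.] F [-0.11  0.17  0.08] T [-0.06  0.02  0.02] w 0.692
```

View pics/w3.png

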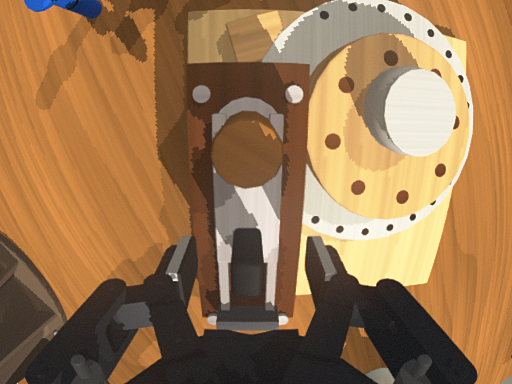

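The grip at (248,262) sits between the closing fingers. I'll correct the pose and finish closing.

>>> step_arm(moves=[[[140,0.005,-0.003,-0.0015,0.3,0.4,-0.3],[160,0,0,0,0,0,0],[200,0,0,0,0,0,0],[230,0,0,0,0,0,0],[255,0,0,0,0,0,0]]])

```text
clock: 3.3
tool_pos: [0.4706, 0.0285, 0.1578]
ee_rot: [[-0.0, 0.394, 0.919], [-0.0, 0.919, -0.394], [-1.0, -0.0, 0.0]]
wrist_force: [1.4, 0.2, -2.5]
grip_width: 0.18
```

```bash
python3 plan.py 0.471 0.028 0.157 -23.1
```

```text
[0.0008, -0.0003, 0.0005] [-0.08, 0.01, 0.03]
[0.0, 0.0, 0.0] [0.0, 0.0, -0.0]
[0.0, 0.0, 0.0] [-0.0, 0.0, 0.0]
[0.0, 0.0, 0.0] [-0.0, 0.0, 0.0]
[0.0, 0.0, 0.0] [-0.0, 0.0, 0.0]
t 3.3 now [0.4706 0.0285 0.1578] left [ 0.0004 -0.0005 -0.0008] after5 [0. 0. 0.] F [ 1.39  0.2  -2.47] T [-0.06 -0.41  0.01] w 0.18
```

Gripped at about 15–16 mm, which is the grip's thickness. Now I'll slide it along tool -y.

>>> step_arm(moves=[[[255,0,-0.008,0,0,0,0],[255,0,-0.009,0,0,0,0],[255,0,-0.009,0,0,0,0],[255,0,-0.007,0,0,0,0],[255,0,0,0,0,0,0]]])

```text
clock: 3.8
tool_pos: [0.4565, -0.0045, 0.1578]
ee_rot: [[0.0, 0.394, 0.919], [-0.0, 0.919, -0.394], [-1.0, -0.0, 0.0]]
wrist_force: [0.5, 1.7, -1.2]
grip_width: 0.183
```

```bash
python3 plan.py 0.4528 -0.0152 0.157 -23.1
```

```text
[0.0008, -0.0113, 0.0008] [-0.1, 0.02, 0.01]
[0.0, 0.0, 0.0] [-0.0, 0.0, 0.0]
[0.0, 0.0, 0.0] [-0.0, -0.0, 0.0]
[0.0, 0.0, 0.0] [-0.0, -0.0, 0.0]
[0.0, 0.0, 0.0] [-0.0, -0.0, 0.0]
t 3.8 now [ 0.4565 -0.0045  0.1578] left [-0.0037 -0.0107 -0.0008] after5 [0. 0. 0.] F [ 0.51  1.74 -1.24] T [ 0.25 -0.15 -0.01] w 0.183
```

>>> step_arm(moves=[[[255,0,-0.006,0,0,0,0],[255,0,-0.003,0,0,0,0],[255,0,-0.002,0,0,0,0],[255,0,-0.001,0,0,0,0],[255,0,-0.001,0,0,0,0]]])

```text
clock: 4.3
tool_pos: [0.4523, -0.0145, 0.1578]
ee_rot: [[0.003, 0.397, 0.918], [0.005, 0.918, -0.397], [-1.0, 0.006, 0.001]]
wrist_force: [4.4, 17.5, -2.5]
grip_width: 0.182
```

```bash
python3 plan.py 0.4528 -0.0152 0.157 -23.1|tail -1
```

```text
t 4.3 now [ 0.4523 -0.0145  0.1578] left [ 0.0005 -0.0007 -0.0008] after5 [0. 0. 0.] F [ 4.43 17.52 -2.53] T [ 2.42 -0.51  0.24] w 0.182
```

The force jumped from 2 N to 18 N after 47 mm of travel, so this is the end stop. I'll ease off, open, rise, and check in a picture.

>>> step_arm(moves=[[[255,0,0.0005,0,0,0,0],[200,0,0,0,0,0,0],[100,0,0,0,0,0,0],[0,0,0,0,0,0,0],[0,0,0,0,0,0,0]]])

```text
clock: 4.8
tool_pos: [0.4524, -0.0143, 0.1578]
ee_rot: [[0.003, 0.396, 0.918], [0.004, 0.918, -0.396], [-1.0, 0.005, 0.001]]
wrist_force: [-0.0, -0.6, -0.2]
grip_width: 0.718
```

```bash
python3 plan.py 0.46 0.000 0.24 -23.1
```

```text
[-0.0441, 0.0089, 0.0007] [-0.25, 0.04, -0.29]
[-0.0381, 0.0074, 0.0006] [0.0, -0.0, -0.0]
[0.0, 0.0, 0.0] [0.0, -0.0, -0.0]
[0.0, 0.0, 0.0] [0.0, 0.0, 0.0]
[0.0, 0.0, 0.0] [0.0, 0.0, 0.0]
t 4.8 now [ 0.4524 -0.0143  0.1578] left [0.0076 0.0143 0.0822] after5 [0. 0. 0.] F [-0.03 -0.6  -0.24] T [-0.03  0.02 -0.06] w 0.718
```

>>> step_arm(moves=[[[0,-0.04,0,0,-0.2,0,-0.3],[0,-0.04,0.01,0,0,0,0],[0,-0.015,0.02,0,0,0,0],[0,0,0.02,0,0,0,0],[0,0,0,0,0,0,0]]])

```text
clock: 5.3
tool_pos: [0.4721, 0.0322, 0.2564]
ee_rot: [[-0.001, 0.395, 0.919], [-0.0, 0.919, -0.395], [-1.0, -0.0, -0.001]]
wrist_force: [-0.8, -0.2, 0.6]
grip_width: 1.003
```

```bash
python3 plan.py 0.496 0.086 0.24 -23.1;python3 -c "
from h import *
im,i=snap('wrist','w4')"
```

```text
[0.0121, 0.0434, 0.0005] [-0.18, -0.04, 0.03]
[0.0043, 0.0155, 0.0002] [0.0, 0.0, -0.0]
[0.0, 0.0, 0.0] [0.0, 0.0, -0.0]
[0.0, 0.0, 0.0] [0.0, 0.0, -0.0]
[0.0, 0.0, 0.0] [0.0, 0.0, 0.0]
t 5.3 now [0.4721 0.0322 0.2564] left [ 0.0239  0.0538 -0.0164] after5 [0. 0. 0.] F [-0.75 -0.23  0.57] T [ 0.09 -0.02 -0.01] w 1.003
```

View pics/w4.png

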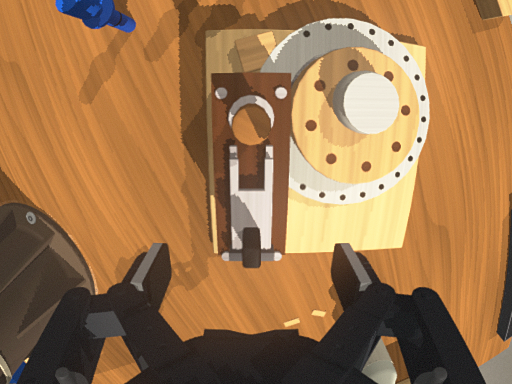

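The fork is clear of the collar, and the black grip at (251,247) is at the end bar. I'll measure the latch travel and the handle position again.

Run:
```python
from h import *
i=np.load('pics/w4.npy',allow_pickle=True).item(); im=cv2.imread('pics/w4.png')
hsv=cv2.cvtColor(im,cv2.COLOR_BGR2HSV)
c=cv2.resize(im[85:275,195:305],None,fx=3.1,fy=3.1,interpolation=cv2.INTER_CUBIC);cv2.imwrite('pics/w4c.png',c)
```

```text
(no output)
```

View pics/w4c.png

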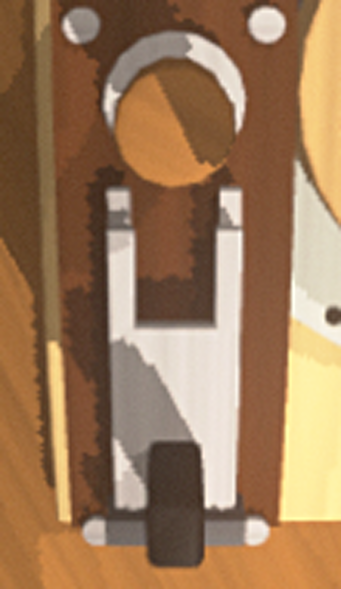

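Run:
```python
from h import *
i=np.load('pics/w4.npy',allow_pickle=True).item()
W=lambda p:((p[0]+.5)/3.1-.5+195,(p[1]+.5)/3.1-.5+85)
P={}
for n,p,z in [('handle',(177,122),.183),('collar',(174,101),.124),('gripend',(176,567),.172),('A',(266,25),.120),('B',(81,25),.120),('C',(257,530),.120),('D',(96,530),.120)]:
    P[n]=plane(ray('wrist',W(p),i),z);print(n,P[n].round(4))
y=np.array([np.cos(np.radians(66.9)),np.sin(np.radians(66.9))])
for n in ('handle','collar'): print(n,'to grip centre',(P[n]-P['gripend'])[:2]@y-.011)
i1=np.load('pics/w1.npy',allow_pickle=True).item()
W1=lambda p:((p[0]+.5)/3.4-.5+195,(p[1]+.5)/3.4-.5+80)
print('tri handle 2 wrist',tri([ray('wrist',W(( 177,122)),i),ray('wrist',W1((169,173)),i1)]))
```

```text
handle [0.4964 0.0869 0.183 ]
collar [0.4953 0.0862 0.124 ]
gripend [ 0.4487 -0.0238  0.172 ]
A [0.5275 0.0958 0.12  ]
B [0.4798 0.1163 0.12  ]
C [ 0.4655 -0.0536  0.12  ]
D [ 0.4161 -0.0324  0.12  ]
handle to grip centre 0.1094793973196214
collar to grip centre 0.10840559666476317
tri handle 2 wrist (array([0.4978527 , 0.08992801, 0.21336113]), [0.0003150503662996805, 0.0003150503662997022])
```

Pin to grip is 109 mm, so the latch is at about 0.049 (stop 0.050). The pin axis is at about (0.4957, 0.0867), consistent with the gripped latch line. I'll move over it and descend.

>>> step_arm(moves=[[[0,0,0.035,0,0,0,0],[0,0,0.02,0,0,0,0],[0,0,0.003,0,0,0,0],[0,0,0,0,0,0,0],[0,0,0,0,0,0,0]]])

```text
clock: 5.85
tool_pos: [0.4926, 0.0828, 0.2543]
ee_rot: [[-0.006, 0.396, 0.918], [-0.002, 0.918, -0.396], [-1.0, -0.004, -0.004]]
wrist_force: [-1.0, -0.1, 0.2]
grip_width: 1.003
```

```bash
python3 plan.py 0.4957 0.0867 0.159 -23.1
```

```text
[0.0449, 0.0024, 0.0008] [-0.2, -0.25, 0.25]
[0.0449, 0.0022, 0.0006] [-0.0, -0.0, -0.0]
[0.0054, 0.0003, 0.0001] [-0.0, 0.0, -0.0]
[0.0, 0.0, 0.0] [-0.0, 0.0, -0.0]
[0.0, 0.0, 0.0] [-0.0, 0.0, -0.0]
t 5.85 now [0.4926 0.0828 0.2543] left [ 0.0031  0.0039 -0.0953] after5 [0. 0. 0.] F [-1.02 -0.1   0.17] T [-0.05 -0.02  0.04] w 1.003
```

>>> step_arm(moves=[[[0,0.035,0.003,0.001,-0.2,-0.25,0.25],[0,0.03,0.001,0,0,0,0],[0,0.02,0,0,0,0,0],[0,0.006,0,0,0,0,0],[0,0,0,0,0,0,0]]])

```text
clock: 6.35
tool_pos: [0.494, 0.0815, 0.1614]
ee_rot: [[0.001, 0.395, 0.918], [-0.001, 0.918, -0.395], [-1.0, -0.0, 0.001]]
wrist_force: [0.8, -1.3, 0.3]
grip_width: 0.999
```

```bash
python3 plan.py 0.4957 0.0867 0.159 -23.1;python3 -c "
from h import *
im,i=snap('wrist','w5')"
```

```text
[0.0024, 0.0054, -0.0005] [-0.19, 0.08, 0.0]
[0.0, 0.0, 0.0] [-0.0, 0.0, 0.0]
[0.0, 0.0, 0.0] [-0.0, 0.0, 0.0]
[0.0, 0.0, 0.0] [-0.0, 0.0, 0.0]
[0.0, 0.0, 0.0] [-0.0, 0.0, 0.0]
t 6.35 now [0.494  0.0815 0.1614] left [ 0.0017  0.0052 -0.0024] after5 [0. 0. 0.] F [ 0.77 -1.32  0.35] T [-0.05  0.01 -0.01] w 0.999
```

View pics/w5.png

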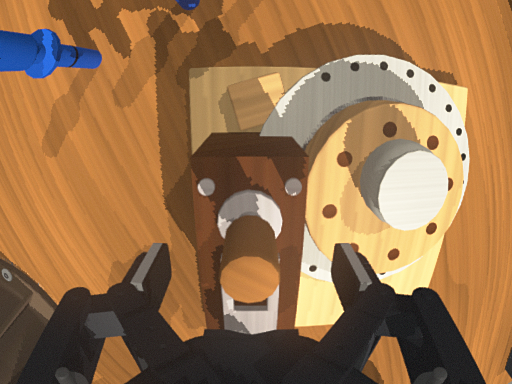

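The handle at (250,270) is between the fingers. I'll trim by 5 mm and close part way (28 mm is 0.33 of the opening).

>>> step_arm(moves=[[[0,0.0025,0.005,-0.0005,-0.2,0.1,0],[60,0,0,0,0,0,0],[90,0,0,0,0,0,0],[110,0,0,0,0,0,0],[110,0,0,0,0,0,0]]], force=20)

```text
clock: 6.9
tool_pos: [0.4978, 0.0868, 0.1626]
ee_rot: [[0.005, 0.392, 0.92], [0.001, 0.92, -0.392], [-1.0, 0.003, 0.005]]
wrist_force: [-0.4, -0.2, 0.3]
grip_width: 0.564
```

```bash
python3 plan.py 0.4957 0.0867 0.159 -23.1
```

```text
[0.0036, -0.0009, -0.0019] [0.03, 0.26, -0.16]
[0.0, 0.0, 0.0] [0.0, 0.0, 0.0]
[0.0, 0.0, 0.0] [0.0, 0.0, 0.0]
[0.0, 0.0, 0.0] [0.0, 0.0, 0.0]
[0.0, 0.0, 0.0] [0.0, 0.0, 0.0]
t 6.9 now [0.4978 0.0868 0.1626] left [-0.0021 -0.0001 -0.0036] after5 [0. 0. 0.] F [-0.4  -0.19  0.3 ] T [-0.04  0.01  0.  ] w 0.564
```

>>> step_arm(moves=[[[120,0.0036,-0.001,-0.002,0,0.26,-0.16],[130,0,0,0,0,0,0],[140,0,0,0,0,0,0],[140,0,0,0,0,0,0],[140,0,0,0,0,0,0]]])

```text
clock: 7.4
tool_pos: [0.4953, 0.0866, 0.1588]
ee_rot: [[-0.0, 0.392, 0.92], [-0.0, 0.92, -0.392], [-1.0, -0.0, -0.0]]
wrist_force: [-0.1, 0.2, 0.1]
grip_width: 0.45
```

```bash
python3 plan.py 0.4957 0.0867 0.159 -23.1
```

```text
[-0.0002, 0.0002, 0.0003] [0.03, -0.02, 0.01]
[0.0, 0.0, 0.0] [0.0, -0.0, 0.0]
[0.0, 0.0, 0.0] [0.0, 0.0, -0.0]
[0.0, 0.0, 0.0] [0.0, 0.0, 0.0]
[0.0, 0.0, 0.0] [0.0, 0.0, 0.0]
t 7.4 now [0.4953 0.0866 0.1588] left [0.0004 0.0001 0.0002] after5 [0. 0. 0.] F [-0.14  0.23  0.09] T [ 0.   -0.01 -0.04] w 0.45
```

Well aligned. I'll close slowly.

>>> step_arm(moves=[[[150,0,0,0,0,0,0],[158,0,0,0,0,0,0],[166,0,0,0,0,0,0],[172,0,0,0,0,0,0],[178,0,0,0,0,0,0]]])

```text
clock: 7.9
tool_pos: [0.4954, 0.0866, 0.1589]
ee_rot: [[-0.0, 0.392, 0.92], [-0.0, 0.92, -0.392], [-1.0, -0.0, -0.0]]
wrist_force: [-0.2, -0.7, 1.0]
grip_width: 0.32
```

```bash
python3 plan.py 0.4957 0.0867 0.159 -23.1|tail -1
```

```text
t 7.9 now [0.4954 0.0866 0.1589] left [0.0003 0.0001 0.0001] after5 [0. 0. 0.] F [-0.2  -0.66  0.97] T [-0.01  0.05  0.03] w 0.32
```

>>> step_arm(moves=[[[190,0,0,0,0,0,0],[210,0,0,0,0,0,0],[230,0,0,0,0,0,0],[230,0,0,0,0,0,0],[230,0,0,0,0,0,0]]])

```text
clock: 8.4
tool_pos: [0.4954, 0.0866, 0.1589]
ee_rot: [[-0.0, 0.392, 0.92], [-0.0, 0.92, -0.392], [-1.0, -0.0, -0.0]]
wrist_force: [0.0, 0.2, 0.4]
grip_width: 0.322
```

```bash
python3 plan.py 0.4957 0.0867 0.159 -23.1|tail -1
```

```text
t 8.4 now [0.4954 0.0866 0.1589] left [0.0003 0.0001 0.0001] after5 [0. 0. 0.] F [0.03 0.21 0.38] T [-0.01 -0.01 -0.05] w 0.322
```

The pin is held (opening 0.322, about 28 mm) with almost no wrist force. I'll start lifting gently.

>>> step_arm(moves=[[[230,-0.002,0,0,0,0,0],[230,-0.002,0,0,0,0,0],[230,-0.002,0,0,0,0,0],[230,-0.002,0,0,0,0,0],[230,0,0,0,0,0,0]]])

```text
clock: 8.9
tool_pos: [0.4951, 0.0866, 0.1673]
ee_rot: [[-0.001, 0.392, 0.92], [-0.0, 0.92, -0.392], [-1.0, -0.001, -0.001]]
wrist_force: [0.7, -0.2, -2.4]
grip_width: 0.326
```

```bash
python3 plan.py 0.4954 0.0866 0.204 -23.1|tail -1
```

```text
t 8.9 now [0.4951 0.0866 0.1673] left [0.0003 0.     0.0367] after5 [0. 0. 0.] F [ 0.69 -0.19 -2.42] T [ 0.02 -0.01 -0.05] w 0.326
```

The wrist force of -2.4 N is just the pin's weight, so it runs free. I'll continue.

>>> step_arm(moves=[[[230,-0.004,0,0.0003,0,0.05,0],[230,-0.004,0,0,0,0,0],[230,-0.004,0,0,0,0,0],[230,-0.004,0,0,0,0,0],[230,0,0,0,0,0,0]]])

```text
clock: 9.4
tool_pos: [0.4955, 0.0864, 0.1849]
ee_rot: [[-0.002, 0.392, 0.92], [0.0, 0.92, -0.392], [-1.0, -0.0, -0.002]]
wrist_force: [0.1, 1.0, -3.1]
grip_width: 0.324
```

```bash
python3 plan.py 0.4954 0.0866 0.204 -23.1|(head -1;tail -1)
```

```text
[-0.0191, 0.0001, -0.0001] [0.03, -0.09, 0.02]
```

>>> step_arm(moves=[[[230,-0.004,0,0,0,-0.1,0],[230,-0.004,0,0,0,0,0],[230,-0.004,0,0,0,0,0],[230,-0.004,0,0,0,0,0],[230,-0.001,0,0,0,0,0]]])

```text
clock: 9.9
tool_pos: [0.4953, 0.0864, 0.2034]
ee_rot: [[-0.0, 0.392, 0.92], [-0.001, 0.92, -0.392], [-1.0, -0.001, 0.0]]
wrist_force: [-0.1, 1.3, -2.9]
grip_width: 0.322
```

```bash
python3 plan.py 0.4954 0.0866 0.204 -23.1|tail -1
```

```text
t 9.9 now [0.4953 0.0864 0.2034] left [0.0001 0.0002 0.0006] after5 [0. 0. 0.] F [-0.07  1.29 -2.88] T [-0.04  0.01  0.03] w 0.322
```

Raised by 44.5 mm. I'll let it settle and check by camera.

>>> step_arm(moves=[[[230,-0.001,0,0,0,0,0],[230,0,0,0,0,0,0],[230,0,0,0,0,0,0],[230,0,0,0,0,0,0],[230,0,0,0,0,0,0]]])

```text
clock: 10.4
tool_pos: [0.4952, 0.0864, 0.2044]
ee_rot: [[-0.0, 0.392, 0.92], [-0.001, 0.92, -0.392], [-1.0, -0.001, -0.0]]
wrist_force: [-0.5, -0.5, -2.3]
grip_width: 0.32
```

```bash
python3 plan.py 0.4954 0.0866 0.204 -23.1|tail -1
python3 - <<'E'
from h import *
w,i=snap('wrist','w6'); s,i2=snap('scene','s6'); t,i3=snap('top','t6')
a=cv2.resize(s[140:285,190:320],(520,580),interpolation=cv2.INTER_CUBIC)
cv2.imwrite('pics/s6c.png',a)
E
```

```text
t 10.4 now [0.4952 0.0864 0.2044] left [ 0.0002  0.0002 -0.0004] after5 [0. 0. 0.] F [-0.48 -0.47 -2.28] T [0.06 0.03 0.04] w 0.32
```

View pics/w6.png

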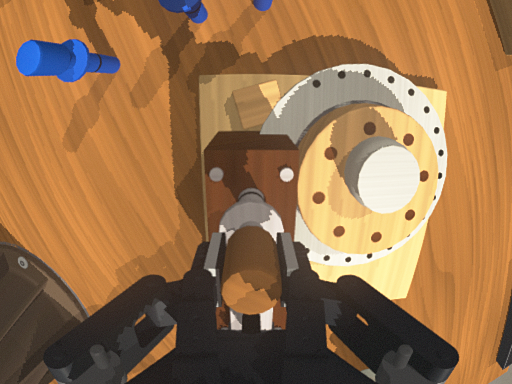

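View pics/s6c.png

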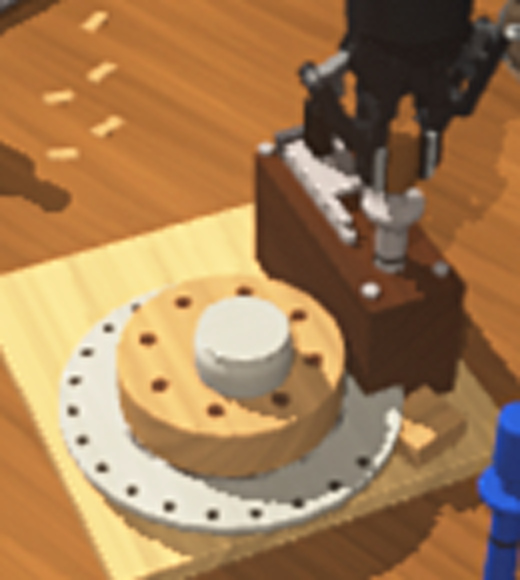

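The scene crop shows the shank out, with the dark ring at (390,262) just above the block and bright shank below it. The latch is still open, and the tin and offcut have not moved. One numeric check of the height, then I hand in.

Run:
```python
from h import *
c=lambda X:(proj('scene',np.array(X))-[190,140])*4
for z in (.118,.1235,.1275,.1635,.1695): print(z,c([.4955,.0866,z]).round(0))
for n,z in(('top','t6'),('scene','s6')):
    a=cv2.imread(f'pics/{n}0.png').astype(int);b=cv2.imread(f'pics/{z}.png').astype(int)
# tin, glue: compare patches
    for nm,X in [('tin',(.59,.05,.116)),('glue',)][:1]:
        u,v=proj(n,np.array(X)).astype(int);print(n,nm,(u,v))
s=robot.get_state();print(s['clock'],s['tool_pos'].round(4),s['wrist_force'].round(2),s['qvel'].round(4))
```

```text
0.118 [387. 261.]
0.1235 [387. 255.]
0.1275 [387. 250.]
0.1635 [390. 208.]
0.1695 [391. 201.]
top tin (np.int64(224), np.int64(173))
scene tin (np.int64(252), np.int64(217))
10.55 [0.4952 0.0864 0.2044] [ 0.01  0.29 -3.27] [-0.0007 -0.0004 -0.      0.0001  0.0011 -0.0003]
```

The ring's predicted front-edge row (about 260–265) and the collar row (about 205) match the picture, so the raise is about 45 mm. Handing in.

```bash
python3 -c "
from bench import robot
print(robot.hand_in()); s=robot.get_state(); print(s['clock'],s['tool_pos'],s['wrist_force'],s['grip_width'])"
```

```text
the job is handed in; nothing more can be done
None
the job is handed in; nothing more can be done
```

I slid the latch to its end stop, then took the pin by its wooden handle and drew it straight up about 45.5 mm. I handed the job in at about 10.6 s while holding the pin still; no verdict was reported.

- **Latch:** it moved about 47 mm, until the force rose from 2 N to 18 N at the stop. The wrist image then put the grip 108–109 mm from the pin (110 mm is the full stop), so the latch is at about 0.049 m. Later pictures show it still open.
- **Pin:** the wrist carried only 2.3–3.3 N downward, about the pin's own weight, with at most about 1.3 N sideways, so nothing jammed. The tool was upright to about 0.001 rad and level with its grasp position to 0.3 mm. The dark ring shows just above the block, where a 45 mm raise should put it.
- **Bystanders:** the arm came near only the jig. The tin and offcut look unmoved in the last pictures. I did not measure any of the four bystanders numerically, and did not re-check the glue bottle or spare pin.
- **Disagreements:** heights measured from the two fixed cameras came out 3 to 4 mm above the stated values. A check using two wrist-camera positions put the handle top about 30 mm too high because the positions were too close together, so I did not use it.

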